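Lock a height stop with jam nut and spanner

TASK

The jam nut on the jig's height stop is only finger-tight. Slide the larger open-ended spanner flat on the plate and fully home on to the lower nut, its handle lying alongside the reaction pin so that the pin keeps the spanner from turning, then swing the jam nut's lever clockwise (seen from above) past its drag until it comes up firmly against its stop, but do not force it. The lower nut must keep its setting (some degrees of slack in the spanner do no harm), the spanner stays on the nut, and the other things on the bench are left alone.

Things in the scene. Friction and masses are not known exactly. Their poses are not given: they have to be found in the camera images.
- jig: Height-stop jig, fixed: aluminium plate 260 x 90 x 20 mm with an upright threaded stud (rubber cap 28 mm across, top 84 mm above the bench). Origin on the bench under the stud's axis; x along the plate (-215 to +45 mm), y across, z up; plate top 20 mm above the bench. A spanner is fitted from the -x end: jaw towards +x, handle at y = 0 along the x axis towards -x. Yaw within 0.25 rad.
- reaction_pin (a point): Top of the fixed steel reaction pin, 10 mm diameter, 45 mm above the bench, at x = -185, y = +16.5 mm in the jig's frame. The handle of a fitted spanner lies on the pin's -y side with 3.5 mm to spare and comes to bear on it when the nut is driven clockwise.
- nut_centre (a point): Centre of the lower nut, on the stud's axis 29 mm above the bench. A plain hexagon, 36 mm across flats, 18 mm high, standing on the plate (20 to 38 mm above the bench); at nut angle 0 two of its flats are parallel to the jig's x axis.
- stop_nut (a joint): Angle of the lower nut on its stud, rad, positive clockwise from above; 0 at the start, its setting. It turns easily (0.06 N m), so the jam nut drags it round unless it is held. It may turn at most 0.26 rad (15 degrees) either way; a fitted spanner has several degrees of slack, which the jam nut takes up first.
- jam_lever (a joint): Angle of the jam nut relative to the lower nut, rad, positive clockwise from above; starts at 0 to 0.3. It drags at 0.25 N m (3 to 4 N at the ball); at 0.95 it meets a hard stop: tight. A push of 6 to 10 N at the ball is firm; more than about 15 N twists the lower nut too far within the spanner's jaw. Turning it the wrong way loosens it.
- lever_ball (a point): Centre of the black ball (22 mm) on the end of the jam nut's lever, 75 mm from the stud's axis, 60 mm above the bench. The jam nut is a round collar, 37 mm across, 14 mm high, on the lower nut; an 8 mm rod rises from it to the ball. With both nuts at 0 the lever points 130 degrees anticlockwise from the jig's +x axis; tightening swings it clockwise, away from the robot, to about 70 degrees.
- spanner: The larger open-ended spanner, loose, steel, 0.22 kg, lying flat, jaw away from the robot. Origin at the jaw's centre on the underside; x from handle to jaw, z up. Jaw 10 mm thick, 37.6 mm wide inside (flared tips), 66 mm outside, from x = -34 to +23 mm, throat at x = -22 mm. Dark handle 16 mm wide, 14 mm thick, x = -50 to -205 mm, underside level with the jaw's. May swap places with the small one.
- spanner_grip (a point): A good place to grip the larger spanner: on its handle's middle line, 95 mm behind the jaw's centre, 7 mm above the underside (the centre of mass is about 80 mm behind the jaw's centre).
- spanner_jaw (a point): Centre of the larger spanner's jaw, 5 mm above its underside. Pushed fully home it lies about 1 mm past the nut's axis.
- small_spanner: A smaller open-ended spanner of the same make (jaw 20 mm wide inside, 38 mm outside, handle the same), which does not fit: leave alone. Origin and axes as the larger one's.
- circuit_board: Circuit board 100 x 160 mm on a black carrier 120 x 180 mm, 20 mm high, loose: leave alone. Origin under its centre.
- spool: Spool of solder, 54 mm diameter, 45 mm high: leave alone. Origin under its centre.
- wool_tin: Open brass tin, 68 mm diameter, 28 mm high: leave alone. Origin under its centre.
- tweezers: Steel tweezers 135 mm long, 7 mm high: leave alone. Origin at about their middle.
- screw_tray: Grey tray for screws, 90 x 120 x 22 mm: leave alone. Origin under its centre.
- flux_jar: Amber jar, 44 mm diameter, 50 mm high: leave alone. Origin under its centre.

How it is judged:
On the way, in this order (a step that is already met when the one before it is completed fails the run):
1. the larger spanner lies flat and fully home on the lower nut, its handle beside the reaction pin (horizontal distance between spanner_jaw and nut_centre below 0.004 m and z of spanner_jaw in the frame of jig between 0.02 and 0.029 m and angle between the x axis of spanner and the x axis of jig, either way round below 0.15 rad and x of spanner in the frame of jig below 0.01 m), for 0.2 s.
2. the jam nut is turned clockwise tight against its stop (past 0.94 rad on the lower nut) (horizontal distance between spanner_jaw and nut_centre below 0.006 m and z of spanner_jaw in the frame of jig between 0.02 and 0.029 m and value of joint jam_lever above 0.94 rad), for 0.1 s.
At the end, for the whole second after the job is handed in: The larger spanner lies at rest on the plate with its jaw on the lower nut (jaw centre within 6 mm of the stud's axis), the jam nut is still tight (past 0.93 rad relative to the lower nut) and the lower nut is within 0.26 rad of its setting (horizontal distance between spanner_jaw and nut_centre below 0.006 m and z of spanner_jaw in the frame of jig between 0.02 and 0.029 m and value of joint jam_lever above 0.93 rad and value of joint stop_nut between -0.26 and 0.26 rad and linear speed of spanner below 0.02 m/s); the robot touches nothing.
It fails at once if the lower nut is turned more than 0.26 rad (15 degrees) from its setting (value of joint stop_nut above 0.26 rad or value of joint stop_nut below -0.26 rad).
It fails at once if another thing on the bench is moved by more than 30 mm (distance of any of small_spanner, circuit_board, spool, wool_tin, tweezers, screw_tray, flux_jar from where it was at the start of the episode above 0.03 m).
It also fails if it takes over 64 s, if anything falls off the work surface, if the arm or the gripper's body presses on something with over 40 N, if the wrist force passes 120 N, or if a joint passes its speed limit or range.

ROBOT

A 6-joint arm with a two-finger parallel gripper is mounted at the origin on the work surface. World frame = base frame: x ahead of the robot, y to its left, z up, the work surface at z = 0. Lengths are in m, angles in rad, forces in N, time in s.
With the tool pointing down it reaches from about 0.25 to 0.775 m from the base axis. Payload 8.9 kg.
Tool frame: the origin (TCP) lies at the very end of the fingers, on their centre line; the grasp point (between the pads) lies 19 mm behind it; z points along the fingers, y is the direction in which the jaws open and shut (so a half turn about z gives the same grasp; the last joint's range is limited). The gripper opens to 85 mm and grips with 20 to 120 N. Pads are 22 mm wide; open, the fingers measure 114 mm over their backs; the gripper's body (76 mm by 85 mm) begins 54 mm behind the grasp point. The pads swing forward as they close: fully open they stand 13 mm farther back than shut.
Start: joints at [-1.316, 0.291, -0.153, 1.127, 0, 1.431], TCP at [0.201, -0.485, 0.231] pointing down, gripper open.
Joint ranges: [-2.52, 2.52], [-0.91, 1.74], [-1.3, 1.37], [-1.96, 2.02], [-1.52, 1.47], [-3.14, 3.14]. Speed limits (rad/s): [2.22, 2.22, 2.79, 3.14, 3.14, 3.14].

INTERFACE

Orientations are given as [roll, pitch, yaw] about the fixed x, y, z axes, in that order (R = Rz(yaw) Ry(pitch) Rx(roll)).
In Python, from rig import * gives the robot as it stands. The module is installed in compiled form; this text tells all that it offers.
- The arm moves only by the tool move_arm, never from a script. Its argument "deltas" is a list of rows, each a list of 7 numbers: the turn, a rotation vector about the world's x, y, z in degrees, then the shift along the world's x, y, z in m, then the closure in counts, from 0 (fully open) to 255 (shut). In form: [[rx, ry, rz, dx, dy, dz, grip], ...]. A call has 1 to 10 rows; each row is the pose to reach, as a shift and turn from the pose commanded when the call began; what a row does not reach only later rows make up. A row lasts 1/12 s, in which the tool goes at most 41.7 mm and 7.16 degrees, less where a joint would pass 70% of its speed; a pose out of reach is approached as far as the arm can. A call with a gripper value outside its range is refused whole. The fingers move at their own pace and stop on an object; "grip_force" is the grip in N (left out, the last holds). Time passes only in rows, so rows that repeat a pose let the fingers close. It gives the time, the measured TCP pose, the force and the opening at its end, in the units of the state.
- get_state(): the state, without advancing time (a new reading comes with each control period).
- camera(name): name is "scene" or "top" or "wrist"; returns (picture, depth): 480x640x3 uint8, blue, green, red; 480x640 float32, m along the optical axis (not along the pixel's ray), 0 where there is no reading.
- camera_params(name): a dict with "fx", "fy", "cx", "cy" (pixels), "k1" (the pictures are not rectified: a ray, as slopes to the right and down, at radius r is drawn at 1 + k1 r^2 times it, then the intrinsics apply), "extrinsics" (4x4, takes a point from world to camera coordinates); the wrist camera has in their place "tool_from_camera" (4x4, takes a point from camera to tool coordinates, whose origin is the TCP and whose axes are the flange's). Camera axes: x right, y down, z forward; pixel columns grow to the right and rows downward; lengths in m; the calibration is good to about 2 mm. A picture is of the moment at which its call begins: read the wrist's pose just before it. camera_params takes no time and is no camera call.
- hand_in(): hands the job in, once; it reports no verdict.
The state is a dict: "time": time; "qpos": joint angles; "qd": joint speeds; "tau": joint torques, N m; "position": TCP position; "tcp_rot": TCP orientation; "force": force on the tool from outside, world axes, zero at the start; "wrist_torque": the same for the moment, N m; "gripper_width": finger opening in m.
Only numpy, scipy, OpenCV 4.12 (cv2) and the standard library are available. Lean on these libraries where they do the work, as an engineer would, in place of code of your own. Each camera call takes 0.05 s, during which the arm holds its last target. There are 200 camera calls.

## Working session

There is one attempt and no reset: what is moved stays moved. The work goes in short steps, Python scripts to look and compute and a tool call to move; the robot and the scene stay as the last step left them, time stands still between calls to the robot, and variables do not carry over. Pictures are saved under pics/ and viewed, about 8 in all and at most 12, crops included, and the job is handed in when it is done.

Besides the shell and the picture viewer there is one more tool, called by a JSON object that holds its "fn" and its "kwargs", one argument or row to a line. move_arm: Moves the arm, as the interface text tells. Its arguments: {"type":"object","properties":{"deltas":{"type":"array"},"grip_force":{"type":"number"}},"required":["deltas"]}

```bash
mkdir -p pics
cat > h.py <<'E'
from rig import *
import numpy as np, cv2
from scipy.spatial.transform import Rotation as R
def pose_wc(name):
    p=camera_params(name)
    if 'extrinsics' in p: return p,np.linalg.inv(np.array(p['extrinsics']))
    s=get_state(); T=np.eye(4); r=np.array(s['tcp_rot'])
    T[:3,:3]=R.from_euler('xyz',r).as_matrix() if r.shape==(3,) else r
    T[:3,3]=s['position']; return p,T@np.array(p['tool_from_camera'])
def rays(p,uv):
    uv=np.atleast_2d(np.array(uv,float)); d=(uv-[p['cx'],p['cy']])/[p['fx'],p['fy']]
    x=d.copy()
    for _ in range(20): x=d/(1+p['k1']*(x**2).sum(1,keepdims=True))
    return np.c_[x,np.ones(len(x))]
def onplane(p,T,uv,z):
    d=rays(p,uv)@T[:3,:3].T; o=T[:3,3]
    return o+d*((z-o[2])/d[:,2:])
def proj(p,T,P):
    q=(np.atleast_2d(P)-T[:3,3])@T[:3,:3]; x=q[:,:2]/q[:,2:]
    x=x*(1+p['k1']*(x**2).sum(1,keepdims=True)); return x*[p['fx'],p['fy']]+[p['cx'],p['cy']]
def cloud(p,T,dep):
    v,u=np.mgrid[:480,:640]; r=rays(p,np.c_[u.ravel(),v.ravel()])*dep.reshape(-1,1)
    return (r@T[:3,:3].T+T[:3,3]).reshape(480,640,3)
E
python3 - <<'E'
from h import *
s=get_state(); print({k:np.round(v,3).tolist() for k,v in s.items()})
for n in ('top','scene'):
    p,T=pose_wc(n); im,d=camera(n); cv2.imwrite(f'pics/{n}0.png',im); np.savez(n+'0',im=im,d=d)
    print(n,p['fx'],p['k1'],T.round(3).tolist())
p=camera_params('wrist');print(p)
E
```

```text
{'time': 0.0, 'qpos': [-1.316, 0.291, -0.154, 1.127, -0.0, 1.432], 'qd': [0.001, 0.0, -0.0, 0.001, 0.001, -0.0], 'tau': [-0.005, -53.714, 33.137, 0.016, -0.0, 0.0], 'position': [0.201, -0.484, 0.231], 'tcp_rot': [-3.14, -0.0, 0.394], 'force': [0.149, 0.769, 0.491], 'wrist_torque': [0.01, 0.005, 0.04], 'gripper_width': 0.086}
top 591.7916828518497 0.03057391219090088 [[-0.023, -0.998, 0.063, 0.479], [-1.0, 0.023, 0.0, 0.063], [-0.002, -0.063, -0.998, 1.676], [0.0, 0.0, 0.0, 1.0]]
scene 476.89612221087185 -0.041676509923777784 [[0.021, 0.566, -0.824, 1.524], [1.0, 0.002, 0.027, 0.014], [0.017, -0.824, -0.566, 0.694], [0.0, 0.0, 0.0, 1.0]]
{'fx': 372.60198291582924, 'fy': 372.60198291582924, 'cx': 321.12042259415466, 'cy': 235.7149708120819, 'k1': -0.026006502247640194, 'tool_from_camera': array([[ 7.41820675e-05, -9.49853926e-01, -3.12693961e-01,
         8.00370495e-02],
       [ 9.99999996e-01,  5.74396604e-05,  6.27539470e-05,
         2.14809572e-04],
       [-4.16460480e-05, -3.12693965e-01,  9.49853927e-01,
        -1.43778493e-01],
       [ 0.00000000e+00,  0.00000000e+00,  0.00000000e+00,
         1.00000000e+00]])}
```

View pics/top0.png

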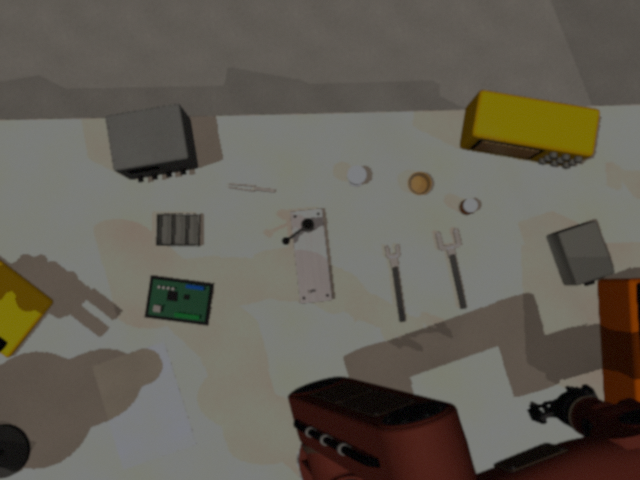

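View pics/scene0.png

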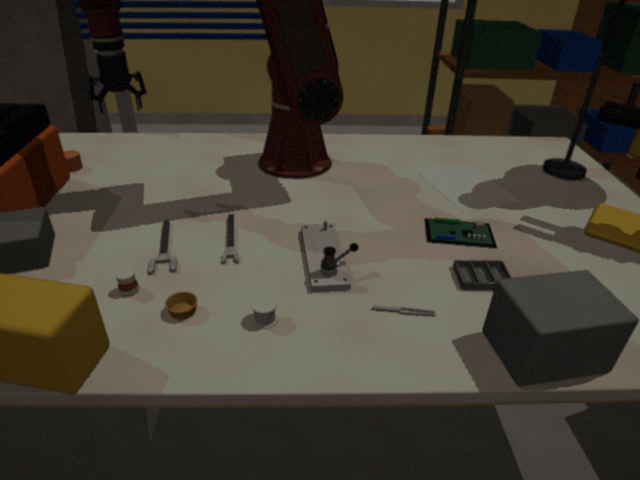

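The top view shows the jig (stud about (308,224), plate from y=210 to 300, ball (286,240)). The larger spanner's jaw is at (448,240) with its handle end at (463,306); the small spanner is at (393,255). The scene view agrees.

Run:
```python
from h import *
p,T=pose_wc('top')
for n,uv,z in [('spjaw',(449,243),.005),('spend',(463,307),.012),('sm jaw',(393,252),.005),('smend',(402,320),.012),('cap',(308,224),.084),('ball',(286,240),.06),('pc',[(293,211),(324,208),(333,299),(302,303)],.02)]:
    print(n,onplane(p,T,uv,z).round(3).tolist())
```

```text
spjaw [[0.589, -0.315, 0.005]]
spend [[0.409, -0.346, 0.012]]
sm jaw [[0.567, -0.157, 0.005]]
smend [[0.376, -0.175, 0.012]]
cap [[0.644, 0.081, 0.084]]
ball [[0.604, 0.142, 0.06]]
pc [[0.688, 0.123, 0.02], [0.695, 0.035, 0.02], [0.439, 0.017, 0.02], [0.43, 0.103, 0.02]]
```

{"fn": "move_arm", "kwargs": {
  "deltas": [
    [0, 0, -4, 0.036, 0.02, -0.006, 0],
    [0, 0, -8, 0.072, 0.04, -0.012, 0],
    [0, 0, -13, 0.108, 0.058, -0.018, 0],
    [0, 0, -13, 0.144, 0.077, -0.024, 0],
    [0, 0, -13, 0.18, 0.096, -0.031, 0],
    [0, 0, -13, 0.216, 0.116, -0.04, 0],
    [0, 0, -13, 0.252, 0.135, -0.045, 0],
    [0, 0, -13, 0.289, 0.154, -0.051, 0],
    [0, 0, -13, 0.289, 0.154, -0.051, 0],
    [0, 0, -13, 0.289, 0.154, -0.051, 0]
  ]
}}

```text
time: 0.93
position: [0.4917, -0.329, 0.1792]
tcp_rot: [-3.14, 0.001, 0.171]
force: [-0.0, -0.3, -0.1]
gripper_width: 0.0859
```

Run:
```python
from h import *
s=get_state();print(s['time'],np.round(s['position'],4),np.round(s['tcp_rot'],4),np.abs(s['qd']).max())
p,T=pose_wc('wrist'); im,d=camera('wrist'); np.savez('w1',im=im,d=d,T=T); cv2.imwrite('pics/w1.png',cv2.convertScaleAbs(im,alpha=1.8))
```

```text
0.9333 [ 0.4917 -0.329   0.1792] [-3.1403e+00  1.0000e-03  1.7060e-01] 0.05482769177500213
```

View pics/w1.png

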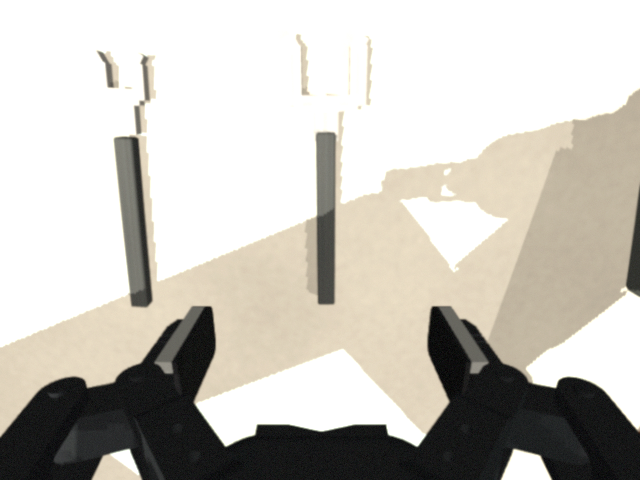

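The wrist view shows the larger spanner's handle at u 317–335, v 132–304, jaw at v 35–105; the small spanner is on the left (u 115–150).

Run:
```python
from h import *
z=np.load('w1.npz'); im,d,T=z['im'],z['d'],z['T']; p=camera_params('wrist')
g=im.max(2); m=np.zeros((480,640),np.uint8); m[115:315,300:352]=(g[115:315,300:352]<45)
c=max(cv2.findContours(m,0,1)[0],key=cv2.contourArea)[:,0]
P=onplane(p,T,c,.014)[:,:2]; r=cv2.minAreaRect((P*1000).astype(np.float32)); print('dark rect',r)
C=cloud(p,T,d); reg=np.zeros((480,640),bool); reg[20:315,280:390]=1
print('bench z',np.median(C[150:300,400:420,2]), 'handle z',np.median(C[150:290,322:330,2]))
reg&=(C[...,2]>.006)&(C[...,2]<.03)
Q=C[reg][:,:2]; h=Q[(m[reg]>0)]
for nm,A in (('handle pts',h),('all',Q)):
    r=cv2.minAreaRect((A*1000).astype(np.float32)); print(nm,len(A),r)
mu=h.mean(0); v=np.linalg.svd(h-mu)[2][0] if len(h)<5000 else np.linalg.eigh(np.cov((h-mu).T))[1][:,1]; v*=np.sign(v[0]); n=np.array([-v[1],v[0]])
print('yaw',np.arctan2(v[1],v[0]),mu)
s=(Q-mu)@v; t=(Q-mu)@n; print('s range',np.percentile(s,[.3,99.7]),'handle s',np.percentile((h-mu)@v,[.5,99.5]),np.percentile((h-mu)@n,[1,99]))
j=s>s.max()-.05; print('jaw t',np.percentile(t[j],[1,99]))
cv2.imwrite('pics/w1m.png',im)
```

```text
dark rect ((449.8944091796875, -340.17669677734375), (87.09130096435547, 13.159119606018066), 9.625232696533203)
bench z 0.0010860120748102664 handle z 0.01513534709868436
handle pts 1296 ((450.1026306152344, -340.1278076171875), (87.3773422241211, 13.136360168457031), 9.644768714904785)
all 6911 ((517.057373046875, -328.2559509277344), (226.14810180664062, 64.24063873291016), 10.262908935546875)
yaw 0.17218613200648186 [ 0.45062638 -0.34001413]
s range [-0.04402707  0.17884121] handle s [-0.04376551  0.04134398] [-0.0062055   0.00652574]
jaw t [-0.03040005  0.0321668 ]
```

{"fn": "move_arm", "kwargs": {
  "deltas": [
    [0, 0, -1, 0.007, 0.04, 0.008, 0],
    [0, 0, -2, 0.014, 0.08, 0.016, 0],
    [0, 0, -3, 0.02, 0.12, 0.024, 0],
    [0, 0, -4, 0.027, 0.16, 0.032, 0],
    [0, 0, -5, 0.034, 0.2, 0.04, 0],
    [0, 0, -5, 0.041, 0.24, 0.048, 0],
    [0, 0, -5, 0.048, 0.28, 0.056, 0],
    [0, 0, -5, 0.054, 0.32, 0.064, 0],
    [0, 0, -5, 0.061, 0.36, 0.07, 0],
    [0, 0, -5, 0.068, 0.4, 0.07, 0]
  ]
}}

```text
time: 1.82
position: [0.5587, 0.0695, 0.2521]
tcp_rot: [3.141, -0.002, 0.077]
force: [1.9, -0.6, -0.5]
gripper_width: 0.0849
```

{"fn": "move_arm", "kwargs": {
  "deltas": [
    [0, 0, 0, 0, 0, 0, 0],
    [0, 0, 0, 0, 0, 0, 0]
  ]
}}

```text
time: 1.98
position: [0.5582, 0.0698, 0.2505]
tcp_rot: [3.141, -0.0, 0.082]
force: [0.4, -0.5, 0.2]
gripper_width: 0.0855
```

Run:
```python
from h import *
s=get_state();print(s['time'],np.round(s['position'],4),np.round(s['tcp_rot'],4),np.abs(s['qd']).max())
p,T=pose_wc('wrist'); im,d=camera('wrist'); np.savez('w2',im=im,d=d,T=T); cv2.imwrite('pics/w2.png',cv2.convertScaleAbs(im,alpha=1.2))
C=cloud(p,T,d); z=C[...,2]
print('bench',np.median(z[(z<.008)&(z>-.01)]))
m=(z>.015)&(z<.026)&(C[...,0]>.4)&(C[...,0]<.73)&(C[...,1]>0)&(C[...,1]<.14)
k=cv2.morphologyEx(m.astype(np.uint8),cv2.MORPH_OPEN,np.ones((5,5)))
Q=C[k>0]; print('plate',len(Q),np.median(Q[:,2]),cv2.minAreaRect((Q[:,:2]*1000).astype(np.float32)))
for lo,hi,r in ((.07,.1,.03),(.05,.075,.1),(.04,.05,.03)):
    m=(z>lo)&(z<hi)&(C[...,0]>.4)&(C[...,0]<.73)&(C[...,1]>-.02)&(C[...,1]<.2)
    n,l,st,ce=cv2.connectedComponentsWithStats(m.astype(np.uint8))
    for i in range(1,n):
        if st[i,4]>15: q=C[l==i]; print(lo,hi,st[i],q.mean(0).round(4),cv2.minEnclosingCircle((q[:,:2]*1000).astype(np.float32)))
```

```text
1.9833 [0.5582 0.0698 0.2505] [ 3.1413e+00 -1.0000e-04  8.1500e-02] 0.0539479686448922
bench 0.0011670402475967012
plate 20503 0.021100224373874155 ((563.2074584960938, 75.23698425292969), (260.79876708984375, 90.26232147216797), 5.099699020385742)
0.07 0.1 [ 296   81   36   38 1036] [0.6476 0.0826 0.0853] ((647.4944458007812, 82.58910369873047), 14.00309944152832)
0.07 0.1 [231 140  17  19 211] [0.6038 0.143  0.0715] ((603.6817626953125, 143.215087890625), 7.800418376922607)
0.05 0.075 [ 229   79  107   82 1391] [0.6234 0.1145 0.0599] ((627.7362670898438, 109.47721099853516), 51.529972076416016)
0.04 0.05 [296 284  10  11  82] [0.4633 0.0828 0.0452] ((462.58331298828125, 83.19302368164062), 5.037718296051025)
```

View pics/w2.png

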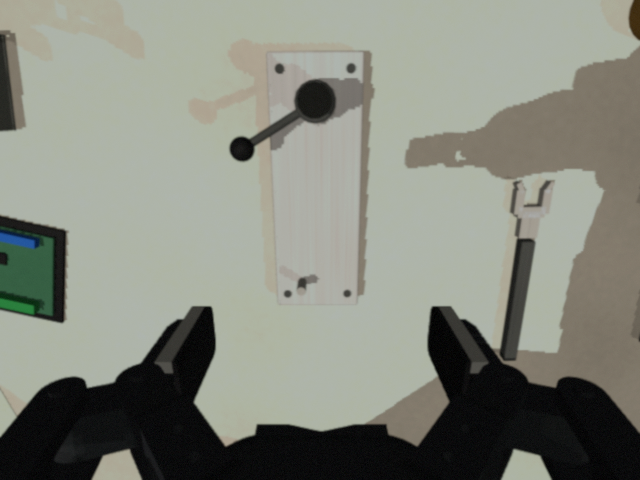

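The jig is clear in the wrist view: cap (315,101), ball (242,149), pin (302,286). The stud sits at (0.6477, 0.0827) with yaw 0.089, and the predicted and measured pin positions agree within 0.6 mm. Next is the spanner grip at (0.5135, -0.329), yaw 0.175.

{"fn": "move_arm", "kwargs": {
  "deltas": [
    [0, 0, 1, -0.005, -0.04, -0.005, 0],
    [0, 0, 2, -0.01, -0.08, -0.01, 0],
    [0, 0, 3, -0.014, -0.12, -0.02, 0],
    [0, 0, 4, -0.018, -0.16, -0.03, 0],
    [0, 0, 5, -0.022, -0.2, -0.04, 0],
    [0, 0, 5.4, -0.027, -0.24, -0.05, 0],
    [0, 0, 5.4, -0.031, -0.28, -0.06, 0],
    [0, 0, 5.4, -0.036, -0.318, -0.07, 0],
    [0, 0, 5.4, -0.04, -0.356, -0.08, 0],
    [0, 0, 5.4, -0.0447, -0.3988, -0.09, 0]
  ]
}}

```text
time: 2.87
position: [0.5114, -0.3308, 0.1605]
tcp_rot: [-3.141, 0.0, 0.171]
force: [0.9, 0.1, 0.5]
gripper_width: 0.0853
```

{"fn": "move_arm", "kwargs": {
  "deltas": [
    [0, 0, 0, 0, 0, -0.035, 0],
    [0, 0, 0, 0, 0, -0.07, 0],
    [0, 0, 0, 0, 0, -0.09, 0],
    [0, 0, 0, 0, 0, -0.09, 0],
    [0, 0, 0, 0, 0, -0.09, 0]
  ]
}}

```text
time: 3.28
position: [0.512, -0.3282, 0.0705]
tcp_rot: [-3.14, 0.002, 0.171]
force: [0.3, -0.2, 0.1]
gripper_width: 0.0858
```

{"fn": "move_arm", "kwargs": {
  "deltas": [
    [0, 0, 0.2, 0.0015, -0.001, -0.03, 0],
    [0, 0, 0.2, 0.0015, -0.001, -0.055, 0],
    [0, 0, 0.2, 0.0015, -0.001, -0.066, 0],
    [0, 0, 0.2, 0.0015, -0.001, -0.066, 120],
    [0, 0, 0.2, 0.0015, -0.001, -0.066, 180],
    [0, 0, 0.2, 0.0015, -0.001, -0.066, 255],
    [0, 0, 0.2, 0.0015, -0.001, -0.066, 255],
    [0, 0, 0.2, 0.0015, -0.001, -0.066, 255],
    [0, 0, 0.2, 0.0015, -0.001, -0.066, 255],
    [0, 0, 0.2, 0.0015, -0.001, -0.066, 255]
  ],
  "grip_force": 70
}}

```text
time: 4.12
position: [0.5161, -0.3286, 0.0063]
tcp_rot: [3.14, -0.001, 0.178]
force: [-1.3, 0.6, 8.8]
gripper_width: 0.0137
```

{"fn": "move_arm", "kwargs": {
  "deltas": [
    [0, 0, 0, 0, 0, 0, 255],
    [0, 0, 0, 0, 0, 0, 255],
    [0, 0, 0, 0, 0, 0, 255]
  ]
}}

```text
time: 4.37
position: [0.5161, -0.3286, 0.0063]
tcp_rot: [3.14, -0.001, 0.178]
force: [-2.0, 1.5, 7.9]
gripper_width: 0.0135
```

{"fn": "move_arm", "kwargs": {
  "deltas": [
    [0, 0, 0, 0, 0, 0.02, 255],
    [0, 0, 0, 0, 0, 0.04, 255],
    [0, 0, 0, 0, 0, 0.06, 255],
    [0, 0, 0, 0, 0, 0.06, 255],
    [0, 0, 0, 0, 0, 0.06, 255]
  ]
}}

```text
time: 4.78
position: [0.5162, -0.3286, 0.0658]
tcp_rot: [3.14, -0.001, 0.178]
force: [1.0, 1.5, -3.7]
gripper_width: 0.0138
```

Run:
```python
from h import *
s=get_state();print(s['time'],np.round(s['position'],4),np.round(s['tcp_rot'],4),s['force'],s['gripper_width'])
p,T=pose_wc('wrist'); im,d=camera('wrist'); np.savez('w3',im=im,d=d,T=T); cv2.imwrite('pics/w3.png',cv2.convertScaleAbs(im,alpha=1.2))
```

```text
4.7833 [ 0.5162 -0.3286  0.0658] [ 3.1399e+00 -1.4000e-03  1.7750e-01] [ 0.99026963  1.49110833 -3.68533251] 0.013774904027508257
```

View pics/w3.png

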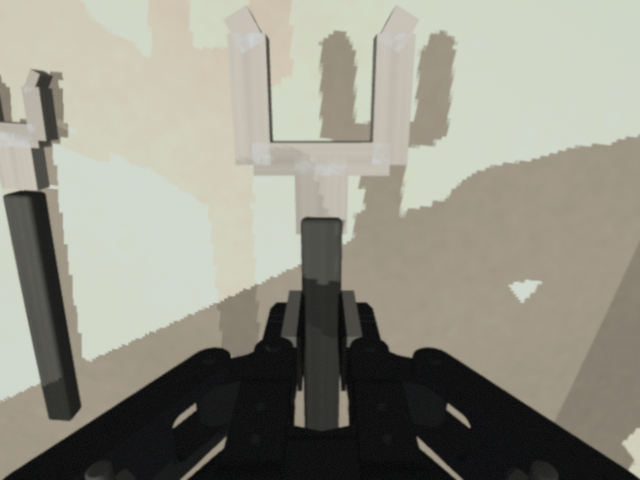

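The spanner is held straight, with the jaw's inner edges at u 270 and 373 and the throat at v 142. I'll measure the jaw in the tool frame.

```bash
cat > jaw.py <<'E'
from h import *
def jaw(im,d,p,show=True):
    A=np.array(p['tool_from_camera']); C=cloud(p,A,d)   # tool-frame points
    x=np.median(C[60:130,250,2]),np.median(C[60:130,393,2]),np.median(C[225:270,322,2])
    g=im.astype(int).sum(2)
    return C,x
E
python3 - <<'E'
from jaw import *
z=np.load('w3.npz'); p=camera_params('wrist'); A=np.array(p['tool_from_camera'])
C,x=jaw(z['im'],z['d'],p); print('tool z of jaw L,R, handle top',x)
# jaw top plane fit (tilt)
S=np.concatenate([C[45:155,242:262].reshape(-1,3),C[45:155,382:402].reshape(-1,3)]); S=S[abs(S[:,2]-np.median(S[:,2]))<.004]
print('plane', np.linalg.lstsq(np.c_[S[:,:2],np.ones(len(S))],S[:,2],rcond=None)[0])
zj=np.median(S[:,2]); jm=(abs(C[...,2]-(S.mean(0)[2]))<.005)
print('rows inner/outer edges (v: u list)')
for v in (70,100,125):
    r=np.where(np.diff(jm[v,215:430].astype(int)))[0]+215; print(v,r, onplane(p,A,np.c_[r+.5,[v]*len(r)],zj)[:,:2].round(4).tolist())
for u in (300,322,345):
    r=np.where(np.diff(jm[100:180,u].astype(int)))[0]+100; print(u,r,onplane(p,A,np.c_[[u]*len(r),r+.5],zj)[:,:2].round(4).tolist())
E
```

```text
tool z of jaw L,R, handle top (np.float64(-0.004521699389148287), np.float64(-0.004566960577308932), np.float64(-0.008830541153434263))
plane [ 0.00342873  0.00097806 -0.00484428]
rows inner/outer edges (v: u list)
70 [228 267 373 412] [[0.0945, -0.0317], [0.0944, -0.0182], [0.0944, 0.0183], [0.0945, 0.0318]]
100 [230 269 371 410] [[0.0847, -0.0317], [0.0846, -0.0179], [0.0846, 0.018], [0.0847, 0.0318]]
125 [232 270 371 409] [[0.0762, -0.0316], [0.0761, -0.0179], [0.0761, 0.0184], [0.0762, 0.0321]]
300 [140] [[0.0707, -0.0074]]
322 [140] [[0.0707, 0.0006]]
345 [140] [[0.0707, 0.009]]
```

{"fn": "move_arm", "kwargs": {
  "deltas": [
    [0, 0, -0.5, -0.003, 0.03, 0.02, 255],
    [0, 0, -1, -0.006, 0.07, 0.025, 255],
    [0, 0, -1.5, -0.009, 0.11, 0.025, 255],
    [0, 0, -2, -0.012, 0.15, 0.025, 255],
    [0, 0, -2.5, -0.015, 0.19, 0.025, 255],
    [0, 0, -3, -0.018, 0.23, 0.025, 255],
    [0, 0, -3.5, -0.021, 0.27, 0.025, 255],
    [0, 0, -4, -0.024, 0.31, 0.025, 255],
    [0, 0, -4.5, -0.027, 0.35, 0.025, 255],
    [0, 0, -5.1, -0.03, 0.38, 0.025, 255]
  ]
}}

```text
time: 5.67
position: [0.4837, 0.0547, 0.0886]
tcp_rot: [-3.141, 0.002, 0.089]
force: [1.4, 0.2, -1.9]
gripper_width: 0.0134
```

{"fn": "move_arm", "kwargs": {
  "deltas": [
    [0, 0, 0, 0, 0.017, 0, 255],
    [0, 0, 0, 0, 0.017, 0, 255],
    [0, 0, 0, 0, 0.017, 0, 255]
  ]
}}

```text
time: 5.92
position: [0.4845, 0.0696, 0.0888]
tcp_rot: [3.142, 0.002, 0.091]
force: [0.9, -0.0, -2.0]
gripper_width: 0.0133
```

Run:
```python
from h import *
s=get_state();print(s['time'],np.round(s['position'],4),np.round(s['tcp_rot'],4),s['force'],s['gripper_width'])
p,T=pose_wc('wrist'); im,d=camera('wrist'); np.savez('w4',im=im,d=d,T=T); cv2.imwrite('pics/w4.png',cv2.convertScaleAbs(im,alpha=1.2))
C=cloud(p,T,d); z=C[...,2]
m=(z>.078)&(z<.09)&(C[...,0]>.61); n,l,st,ce=cv2.connectedComponentsWithStats(m.astype(np.uint8)); i=1+np.argmax(st[1:,4]); q=C[l==i]; print('cap',st[i],cv2.minEnclosingCircle((q[:,:2]*1000).astype(np.float32)))
```

```text
5.9167 [0.4845 0.0696 0.0888] [3.1416e+00 2.0000e-03 9.0700e-02] [ 0.89488152 -0.02216923 -2.00021251] 0.013291592372945533Traceback (most recent call last):
  File "<stdin>", line 5, in <module>
    return _wrapfunc(a, 'argmax', axis=axis, out=out, **kwds)
    return bound(*args, **kwds)
ValueError: attempt to get argmax of an empty sequence
```

View pics/w4.png

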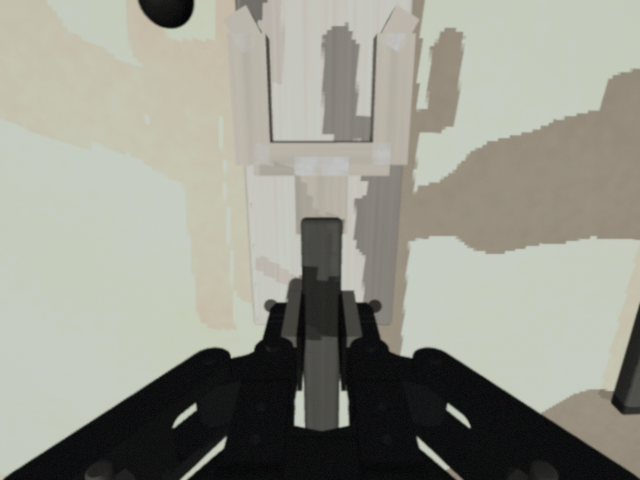

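The picture shows the plate under the jaw (edges at u 245 and 405 near v 200), with the stud out of view ahead. I'll rely on the jig measurement, correct y by -1.3 mm and lower on to the plate.

{"fn": "move_arm", "kwargs": {
  "deltas": [
    [0, 0, -0.1, 0, -0.0013, -0.01, 255],
    [0, 0, -0.1, 0, -0.0013, -0.02, 255],
    [0, 0, -0.1, 0, -0.0013, -0.03, 255],
    [0, 0, -0.1, 0, -0.0013, -0.04, 255],
    [0, 0, -0.1, 0, -0.0013, -0.05, 255],
    [0, 0, -0.1, 0, -0.0013, -0.056, 255],
    [0, 0, -0.1, 0, -0.0013, -0.06, 255],
    [0, 0, -0.1, 0, -0.0013, -0.06, 255]
  ]
}}

```text
time: 6.63
position: [0.4849, 0.0669, 0.029]
tcp_rot: [-3.142, 0.002, 0.086]
force: [0.1, -0.1, -2.1]
gripper_width: 0.0139
```

{"fn": "move_arm", "kwargs": {
  "deltas": [
    [0, 0, 0, 0, 0, -0.001, 255],
    [0, 0, 0, 0, 0, -0.0018, 255],
    [0, 0, 0, 0, 0, -0.0025, 255],
    [0, 0, 0, 0, 0, -0.0025, 255]
  ]
}}

```text
time: 6.97
position: [0.4857, 0.0676, 0.0276]
tcp_rot: [3.142, -0.0, 0.087]
force: [-0.7, 0.1, -2.5]
gripper_width: 0.0135
```

{"fn": "move_arm", "kwargs": {
  "deltas": [
    [0, 0, 0, 0, 0, 0, 255]
  ]
}}

```text
time: 7.05
position: [0.4857, 0.0676, 0.0276]
tcp_rot: [3.142, -0.0, 0.087]
force: [-0.4, 0.1, -3.6]
gripper_width: 0.0133
```

Run:
```python
from h import *
p=camera_params('wrist')
for k in range(3):
    s=get_state();print(s['time'],np.round(s['position'],4),np.round(s['tcp_rot'],4),np.round(s['force'],1))
    p,T=pose_wc('wrist'); im,d=camera('wrist')
cv2.imwrite('pics/w5.png',im); np.savez('w5',im=im,d=d,T=T)
C=cloud(p,T,d)
print('jaw z',np.median(C[60:130,250,2]),np.median(C[60:130,393,2]),'plate z',np.median(C[60:130,310:330,2]), np.median(C[190:210,270:285,2]))
```

```text
7.05 [0.4857 0.0676 0.0276] [ 3.1415e+00 -4.0000e-04  8.6800e-02] [-0.4  0.1 -3.6]
7.1 [0.4856 0.0676 0.0276] [ 3.1415e+00 -4.0000e-04  8.6700e-02] [ 0.5 -0.  -2.5]
7.15 [0.4857 0.0676 0.0276] [ 3.1416e+00 -3.0000e-04  8.6700e-02] [ 0.5  0.7 -1.9]
jaw z 0.03217755672015937 0.03193158532044918 plate z 0.021203986015928378 0.021087228767804805
```

{"fn": "move_arm", "kwargs": {
  "deltas": [
    [0, 0, 0.13, 0, 0.0008, -0.001, 255],
    [0, 0, 0.13, 0.005, 0.0012, -0.0014, 255],
    [0, 0, 0.13, 0.01, 0.0017, -0.0014, 255],
    [0, 0, 0.13, 0.015, 0.0021, -0.0014, 255],
    [0, 0, 0.13, 0.02, 0.0026, -0.0014, 255],
    [0, 0, 0.13, 0.025, 0.003, -0.0014, 255],
    [0, 0, 0.13, 0.025, 0.003, -0.0014, 255],
    [0, 0, 0.13, 0.025, 0.003, -0.0014, 255]
  ]
}}

```text
time: 7.87
position: [0.5113, 0.0706, 0.0262]
tcp_rot: [3.142, -0.001, 0.089]
force: [1.7, 0.5, 1.9]
gripper_width: 0.0134
```

Run:
```python
from h import *
s=get_state();print(s['time'],np.round(s['position'],4),np.round(s['tcp_rot'],4),np.round(s['force'],1))
p,T=pose_wc('wrist'); im,d=camera('wrist'); cv2.imwrite('pics/w6.png',cv2.convertScaleAbs(im,alpha=1.3)[:300]); np.savez('w6',im=im,d=d,T=T)
C=cloud(p,T,d)
print('jaw z',np.median(C[60:130,250,2]),np.median(C[60:130,393,2]),'plate z',np.median(C[90:130,310:330,2]))
x=np.array(s['position'])[:2]-[.6477,.0827]; a=.089; print('jig',x@[np.cos(a),np.sin(a)],x@[-np.sin(a),np.cos(a)])
```

```text
7.8667 [0.5113 0.0706 0.0262] [ 3.1416e+00 -1.4000e-03  8.9100e-02] [1.7 0.5 1.9]
jaw z 0.031199207354161873 0.03095231089769554 plate z 0.021247340598920444
jig -0.13688393980878433 0.00010781015558913691
```

View pics/w6.png

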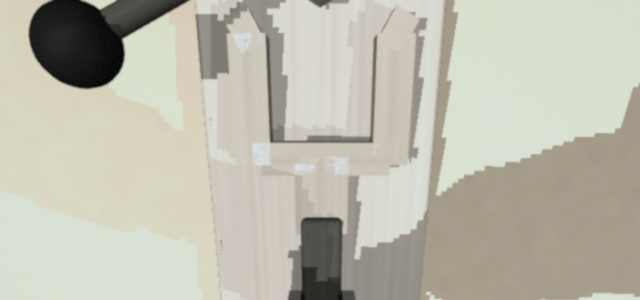

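The jaw is flat on the plate (10 mm step) and the nut's near corner shows at (319,5), within about 2 px of the jaw's middle at u 321. I'll slide on.

{"fn": "move_arm", "kwargs": {
  "deltas": [
    [0, 0, 0, 0.004, 0.0004, 0, 255],
    [0, 0, 0, 0.008, 0.0007, 0, 255],
    [0, 0, 0, 0.012, 0.0011, 0, 255],
    [0, 0, 0, 0.016, 0.0014, 0, 255],
    [0, 0, 0, 0.02, 0.0018, 0, 255],
    [0, 0, 0, 0.02, 0.0018, 0, 255]
  ]
}}

```text
time: 8.42
position: [0.5299, 0.0724, 0.0262]
tcp_rot: [3.142, 0.001, 0.089]
force: [-3.5, -0.7, 9.4]
gripper_width: 0.0136
```

{"fn": "move_arm", "kwargs": {
  "deltas": [
    [0, 0, 0, 0.003, 0.0003, 0, 255],
    [0, 0, 0, 0.006, 0.0005, 0, 255],
    [0, 0, 0, 0.009, 0.0008, 0, 255],
    [0, 0, 0, 0.012, 0.0011, 0, 255],
    [0, 0, 0, 0.012, 0.0011, 0, 255]
  ]
}}

```text
time: 8.83
position: [0.5416, 0.0734, 0.0262]
tcp_rot: [3.142, 0.002, 0.089]
force: [-5.0, -1.1, 8.8]
gripper_width: 0.0134
```

{"fn": "move_arm", "kwargs": {
  "deltas": [
    [0, 0, 0, 0.003, 0.0003, 0, 255],
    [0, 0, 0, 0.006, 0.0005, 0, 255],
    [0, 0, 0, 0.009, 0.0008, 0, 255],
    [0, 0, 0, 0.011, 0.001, 0, 255],
    [0, 0, 0, 0.013, 0.0012, 0, 255],
    [0, 0, 0, 0.013, 0.0012, 0, 255]
  ]
}}

```text
time: 9.33
position: [0.5543, 0.0746, 0.0262]
tcp_rot: [3.142, 0.002, 0.089]
force: [-5.6, -0.8, 10.0]
gripper_width: 0.0136
```

{"fn": "move_arm", "kwargs": {
  "deltas": [
    [0, 0, 0, 0.0007, 0, 0, 255],
    [0, 0, 0, 0.0014, 0.0001, 0, 255],
    [0, 0, 0, 0.002, 0.0002, 0, 255],
    [0, 0, 0, 0.002, 0.0002, 0, 255]
  ]
}}

```text
time: 9.67
position: [0.5559, 0.0748, 0.0262]
tcp_rot: [3.141, 0.003, 0.089]
force: [-7.4, -1.4, 10.4]
gripper_width: 0.0133
```

{"fn": "move_arm", "kwargs": {
  "deltas": [
    [0, 0, 0, 0.0007, 0, 0, 255],
    [0, 0, 0, 0.0014, 0.0001, 0, 255],
    [0, 0, 0, 0.0014, 0.0001, 0, 255]
  ]
}}

```text
time: 9.92
position: [0.5572, 0.0749, 0.0262]
tcp_rot: [3.142, 0.003, 0.089]
force: [-7.3, -1.4, 11.7]
gripper_width: 0.0135
```

{"fn": "move_arm", "kwargs": {
  "deltas": [
    [0, 0, 0, 0.0007, 0, 0, 255],
    [0, 0, 0, 0.0014, 0.0001, 0, 255],
    [0, 0, 0, 0.0014, 0.0001, 0, 255]
  ]
}}

```text
time: 10.17
position: [0.5573, 0.0749, 0.0262]
tcp_rot: [3.141, 0.005, 0.089]
force: [-12.5, -1.1, 17.2]
gripper_width: 0.0137
```

The tool stopped and the force rose at the predicted home position. I'll relax, release and lift.

{"fn": "move_arm", "kwargs": {
  "deltas": [
    [0, 0, 0, -0.001, 0, 0.0008, 255],
    [0, 0, 0, -0.001, 0, 0.0008, 200],
    [0, 0, 0, -0.001, 0, 0.0008, 150],
    [0, 0, 0, -0.001, 0, 0.0008, 120],
    [0, 0, 0, -0.001, 0, 0.0008, 120]
  ]
}}

```text
time: 10.58
position: [0.5597, 0.0751, 0.0268]
tcp_rot: [3.142, -0.001, 0.089]
force: [0.2, 0.0, -0.0]
gripper_width: 0.0453
```

{"fn": "move_arm", "kwargs": {
  "deltas": [
    [0, 0, 0, 0, 0, 0.015, 120],
    [0, 0, 0, 0, 0, 0.045, 120],
    [0, 0, 0, -0.025, 0, 0.085, 120],
    [0, 0, 0, -0.06, 0, 0.12, 120],
    [0, 0, 0, -0.08, 0, 0.15, 120],
    [0, 0, 0, -0.08, 0, 0.17, 120],
    [0, 0, 0, -0.08, 0, 0.17, 120]
  ]
}}

```text
time: 11.17
position: [0.4807, 0.0752, 0.202]
tcp_rot: [3.141, -0.008, 0.089]
force: [1.5, -0.2, 0.5]
gripper_width: 0.045
```

Run:
```python
from h import *
s=get_state();print(s['time'],np.round(s['position'],4),np.round(s['tcp_rot'],4),np.round(s['force'],1))
p,T=pose_wc('wrist'); im,d=camera('wrist'); cv2.imwrite('pics/w7.png',cv2.convertScaleAbs(im,alpha=1.3)); np.savez('w7',im=im,d=d,T=T)
C=cloud(p,T,d); z=C[...,2]; a=.089; x=C[...,:2]-[.6477,.0827]; J=np.stack([x@[np.cos(a),np.sin(a)],x@[-np.sin(a),np.cos(a)],z],-1)
m=(abs(J[...,1])<.05)&(J[...,0]<-.05)&(J[...,0]>-.23)
for nm,(lo,hi) in {'handle':(.0335,.04),'pin':(.042,.05)}.items():
    q=J[m&(z>lo)&(z<hi)&(J[...,0]>-.215)]; 
    if len(q): print(nm,len(q),np.percentile(q,[2,50,98],axis=0).round(4).tolist(), cv2.fitLine(q[:,:2].astype(np.float32),2,0,.01,.01).ravel() if nm=='handle' else '')
q=J[(z>.028)&(z<.0335)&(J[...,0]>-.05)&(J[...,0]<.04)&(abs(J[...,1])<.045)]; print('jaw',len(q),np.percentile(q,[1,50,99],axis=0).round(4).tolist())
for lo,hi in ((.08,.09),(.066,.075)):
    q=J[(z>lo)&(z<hi)&(J[...,0]>-.1)&(abs(J[...,1])<.1)]
    if len(q): print('cap/ball',len(q),q.mean(0).round(4),np.median(C[(z>lo)&(z<hi)&(J[...,0]>-.1)&(abs(J[...,1])<.1)],axis=0).round(4))
```

```text
11.1667 [0.4807 0.0752 0.202 ] [ 3.141  -0.0076  0.0893] [ 1.5 -0.2  0.5]
handle 3475 [[-0.1986, -0.0077, 0.0337], [-0.119, -0.0001, 0.0351], [-0.0528, 0.0071, 0.0367]] [ 9.9999547e-01 -3.0155312e-03 -1.2119169e-01 -1.3314793e-04]
pin 112 [[-0.189, 0.0122, 0.0429], [-0.1842, 0.0165, 0.0459], [-0.1801, 0.0208, 0.0474]] 
jaw 2697 [[-0.0481, -0.031, 0.0288], [-0.0258, -0.002, 0.0312], [-0.0049, 0.0309, 0.033]]
cap/ball 734 [-0.0397  0.0636  0.07  ] [0.6024 0.1424 0.0702]
```

View pics/w7.png

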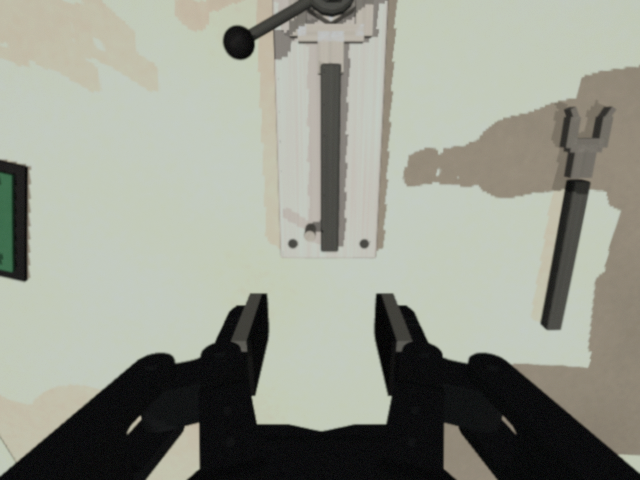

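The spanner is home: the handle lies at y = -0.1 mm, nearly parallel to the jig, on the -y side of the pin at (312,230), and the ball is at (238,42). That puts the lever at about 0.14 rad. Next I shut the fingers, go behind the ball and push along +x.

{"fn": "move_arm", "kwargs": {
  "deltas": [
    [0, 0, 0, 0.02, 0.02, -0.02, 255],
    [0, 0, 0, 0.045, 0.04, -0.03, 255],
    [0, 0, 0, 0.07, 0.055, -0.045, 255],
    [0, 0, 0, 0.0866, 0.0646, -0.07, 255],
    [0, 0, 0, 0.0866, 0.0646, -0.1, 255],
    [0, 0, 0, 0.0866, 0.0646, -0.125, 255],
    [0, 0, 0, 0.0866, 0.0646, -0.14, 255],
    [0, 0, 0, 0.0866, 0.0646, -0.15, 255],
    [0, 0, 0, 0.0866, 0.0646, -0.15, 255]
  ],
  "grip_force": 40
}}

```text
time: 11.97
position: [0.565, 0.132, 0.0438]
tcp_rot: [-3.135, 0.004, 0.101]
force: [-0.2, -0.0, 0.6]
gripper_width: -0.0002
```

{"fn": "move_arm", "kwargs": {
  "deltas": [
    [0, 0, 0, 0.003, 0, 0, 255],
    [0, 0, 0, 0.007, 0, 0, 255],
    [0, 0, 0, 0.01, 0.001, 0, 255],
    [0, 0, 0, 0.01, 0.001, 0, 255]
  ]
}}

```text
time: 12.3
position: [0.5785, 0.1334, 0.048]
tcp_rot: [-3.135, -0.003, 0.101]
force: [0.7, 0.6, 0.1]
gripper_width: 0.0001
```

{"fn": "move_arm", "kwargs": {
  "deltas": [
    [0, 0, 0, 0, 0, 0, 255],
    [0, 0, 0, 0, 0, 0, 255]
  ]
}}

```text
time: 12.47
position: [0.5769, 0.1333, 0.0473]
tcp_rot: [-3.135, -0.001, 0.101]
force: [-0.1, -0.0, 0.1]
gripper_width: -0.0002
```

Run:
```python
from h import *
s=get_state(); print({k:np.round(v,4).tolist() for k,v in s.items()})
```

```text
{'time': 12.4667, 'qpos': [0.1001, 0.5725, -0.2304, 0.7672, 0.0064, 3.1406], 'qd': [-0.0007, 0.0012, -0.0073, -0.0015, -0.0012, 0.0001], 'tau': [-0.0379, -66.4357, 27.8724, -0.0407, 0.0284, 0.0012], 'position': [0.5769, 0.1333, 0.0473], 'tcp_rot': [-3.1352, -0.0007, 0.1011], 'force': [-0.0685, -0.0036, 0.1032], 'wrist_torque': [0.0301, 0.0099, -0.0063], 'gripper_width': -0.0002}
```

Joint 6 is at its upper limit (q6 = q1 + π − yaw), so the commanded yaw has to grow. I'll turn +12° while backing off slightly.

{"fn": "move_arm", "kwargs": {
  "deltas": [
    [0, 0, 5, -0.006, 0, 0, 255],
    [0, 0, 9, -0.006, 0, 0, 255],
    [0, 0, 12, -0.006, 0, 0, 255],
    [0, 0, 12, -0.006, 0, 0, 255],
    [0, 0, 12, -0.006, 0, 0, 255]
  ]
}}

```text
time: 12.88
position: [0.5707, 0.1332, 0.047]
tcp_rot: [-3.135, -0.0, 0.309]
force: [0.2, 0.5, -0.6]
gripper_width: 0.0002
```

Run:
```python
from h import *
s=get_state(); print({k:np.round(v,4).tolist() for k,v in s.items()})
x=np.array(s['position'])[:2]-[.6477,.0827]; a=.089; print('jig',x@[np.cos(a),np.sin(a)],x@[-np.sin(a),np.cos(a)])
```

```text
{'time': 12.8833, 'qpos': [0.1011, 0.5645, -0.2464, 0.761, 0.0063, 2.934], 'qd': [-0.0011, 0.0018, -0.0014, -0.0011, -0.0, 0.0116], 'tau': [0.0188, -65.7435, 27.3509, 0.0278, 0.0278, -0.3175], 'position': [0.5707, 0.1332, 0.047], 'tcp_rot': [-3.1352, -0.0001, 0.3087], 'force': [0.2102, 0.4998, -0.6172], 'wrist_torque': [0.0454, 0.0201, -0.0038], 'gripper_width': 0.0002}
jig -0.07225177485733393 0.0571839296059765
```

{"fn": "move_arm", "kwargs": {
  "deltas": [
    [0, 0, 0, 0, 0.004, 0.002, 255],
    [0, 0, 0, 0, 0.008, 0.004, 255],
    [0, 0, 0, 0, 0.01, 0.004, 255],
    [0, 0, 0, 0.004, 0.0105, 0.004, 255],
    [0, 0, 0, 0.008, 0.011, 0.004, 255],
    [0, 0, 0, 0.012, 0.0115, 0.004, 255],
    [0, 0, 0, 0.012, 0.0115, 0.004, 255]
  ]
}}

```text
time: 13.47
position: [0.5833, 0.1448, 0.0506]
tcp_rot: [-3.135, -0.0, 0.31]
force: [0.7, -0.2, 0.2]
gripper_width: 0.0002
```

{"fn": "move_arm", "kwargs": {
  "deltas": [
    [0, 0, 0, 0.003, 0.0005, 0, 255],
    [0, 0, 0, 0.006, 0.001, 0, 255],
    [0, 0, 0, 0.009, 0.0015, 0, 255],
    [0, 0, 0, 0.012, 0.002, 0, 255]
  ]
}}

```text
time: 13.8
position: [0.5936, 0.1469, 0.0503]
tcp_rot: [-3.134, 0.002, 0.311]
force: [-4.9, 1.4, 0.5]
gripper_width: 0.0001
```

{"fn": "move_arm", "kwargs": {
  "deltas": [
    [0, 0, 0, 0.003, 0.0003, 0, 255],
    [0, 0, 0, 0.006, 0.0006, 0, 255],
    [0, 0, 0, 0.009, 0.0009, 0, 255],
    [0, 0, 0, 0.012, 0.0012, 0, 255],
    [0, 0, 0, 0.015, 0.0015, 0, 255]
  ]
}}

```text
time: 14.22
position: [0.6093, 0.1483, 0.0505]
tcp_rot: [-3.135, 0.001, 0.311]
force: [-3.4, 1.6, 0.0]
gripper_width: -0.0001
```

{"fn": "move_arm", "kwargs": {
  "deltas": [
    [0, 0, 0, 0.003, 0.0003, 0, 255],
    [0, 0, 0, 0.006, 0.0006, 0, 255],
    [0, 0, 0, 0.009, 0.0009, 0, 255],
    [0, 0, 0, 0.012, 0.0012, 0, 255]
  ]
}}

```text
time: 14.55
position: [0.6221, 0.1494, 0.0509]
tcp_rot: [-3.135, -0.0, 0.31]
force: [-3.8, -0.7, 0.2]
gripper_width: -0.0003
```

Run:
```python
from h import *
s=get_state(); print(s['time'],np.round(s['position'],4),np.round(s['force'],1))
x=np.array(s['position'])[:2]-[.6477,.0827]; a=.089; print('jig',x@[np.cos(a),np.sin(a)],x@[-np.sin(a),np.cos(a)])
p,T=pose_wc('wrist'); im,d=camera('wrist'); cv2.imwrite('pics/w8.png',cv2.convertScaleAbs(im,alpha=1.3)); np.savez('w8',im=im,d=d,T=T)
```

```text
14.55 [0.6221 0.1494 0.0509] [-3.8 -0.7  0.2]
jig -0.01957296837637065 0.06873195984208935
```

View pics/w8.png

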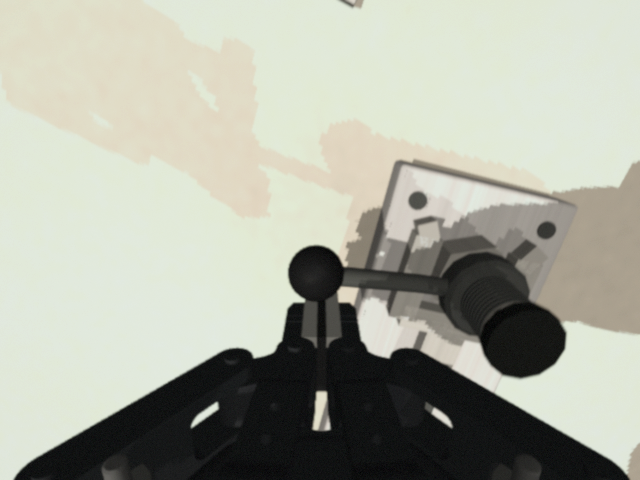

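The ball (316,273) sits squarely in front of the shut fingers and the lever is turning. The drag is about 4 N, so I continue.

{"fn": "move_arm", "kwargs": {
  "deltas": [
    [0, 0, 0, 0.003, 0.0003, 0, 255],
    [0, 0, 0, 0.006, 0.0006, 0, 255],
    [0, 0, 0, 0.009, 0.0009, 0, 255],
    [0, 0, 0, 0.012, 0.0012, 0, 255]
  ]
}}

```text
time: 14.93
position: [0.634, 0.1507, 0.0508]
tcp_rot: [-3.135, -0.0, 0.31]
force: [-5.0, 0.9, 0.8]
gripper_width: 0.0003
```

{"fn": "move_arm", "kwargs": {
  "deltas": [
    [0, 0, 0, 0.0015, 0.0001, 0, 255],
    [0, 0, 0, 0.003, 0.0001, 0, 255],
    [0, 0, 0, 0.004, 0.0001, 0, 255]
  ]
}}

```text
time: 15.18
position: [0.6379, 0.1507, 0.0508]
tcp_rot: [-3.135, -0.0, 0.31]
force: [-3.1, 0.7, 0.0]
gripper_width: 0.0
```

{"fn": "move_arm", "kwargs": {
  "deltas": [
    [0, 0, 0, 0.001, 0, 0, 255],
    [0, 0, 0, 0.002, 0, 0, 255]
  ]
}}

```text
time: 15.35
position: [0.6397, 0.1507, 0.0508]
tcp_rot: [-3.135, 0.0, 0.31]
force: [-3.3, 0.7, -0.3]
gripper_width: 0.0003
```

{"fn": "move_arm", "kwargs": {
  "deltas": [
    [0, 0, 0, 0.001, 0, 0, 255],
    [0, 0, 0, 0.002, 0, 0, 255]
  ]
}}

```text
time: 15.52
position: [0.6417, 0.1506, 0.0508]
tcp_rot: [-3.135, 0.0, 0.31]
force: [-3.0, 0.2, -0.0]
gripper_width: 0.0002
```

{"fn": "move_arm", "kwargs": {
  "deltas": [
    [0, 0, 0, 0.001, 0, 0, 255],
    [0, 0, 0, 0.002, 0, 0, 255]
  ]
}}

```text
time: 15.68
position: [0.6437, 0.1506, 0.0507]
tcp_rot: [-3.135, 0.0, 0.31]
force: [-4.2, -1.2, 0.1]
gripper_width: 0.0001
```

{"fn": "move_arm", "kwargs": {
  "deltas": [
    [0, 0, 0, 0.001, 0, 0, 255],
    [0, 0, 0, 0.001, 0, 0, 255]
  ]
}}

```text
time: 15.85
position: [0.6448, 0.1505, 0.0507]
tcp_rot: [-3.136, 0.0, 0.31]
force: [-3.8, -0.5, 1.2]
gripper_width: 0.0001
```

{"fn": "move_arm", "kwargs": {
  "deltas": [
    [0, 0, 0, 0.001, 0, 0, 255],
    [0, 0, 0, 0.001, 0, 0, 255]
  ]
}}

```text
time: 16.02
position: [0.6457, 0.1505, 0.0507]
tcp_rot: [-3.136, 0.0, 0.31]
force: [-3.9, -2.3, -1.0]
gripper_width: -0.0001
```

{"fn": "move_arm", "kwargs": {
  "deltas": [
    [0, 0, 0, 0.001, 0, 0, 255],
    [0, 0, 0, 0.001, 0, 0, 255]
  ]
}}

```text
time: 16.18
position: [0.6467, 0.1504, 0.0507]
tcp_rot: [-3.136, 0.0, 0.31]
force: [-3.3, -3.2, -0.5]
gripper_width: 0.0004
```

{"fn": "move_arm", "kwargs": {
  "deltas": [
    [0, 0, 0, 0.001, 0, 0, 255],
    [0, 0, 0, 0.001, 0, 0, 255]
  ]
}}

```text
time: 16.35
position: [0.6476, 0.1503, 0.0507]
tcp_rot: [-3.136, 0.001, 0.31]
force: [-3.9, -4.0, -0.9]
gripper_width: -0.0002
```

{"fn": "move_arm", "kwargs": {
  "deltas": [
    [0, 0, 0, 0.0005, -0.0015, 0, 255],
    [0, 0, 0, 0.001, -0.0025, 0, 255]
  ]
}}

```text
time: 16.52
position: [0.6488, 0.1487, 0.0509]
tcp_rot: [-3.134, -0.001, 0.311]
force: [-3.7, 1.1, -0.8]
gripper_width: 0.0
```

Run:
```python
from h import *
s=get_state(); print(s['time'],np.round(s['position'],4),np.round(s['force'],1))
p,T=pose_wc('wrist'); im,d=camera('wrist'); cv2.imwrite('pics/w9.png',cv2.convertScaleAbs(im,alpha=1.3)); np.savez('w9',im=im,d=d,T=T)
C=cloud(p,T,d); z=C[...,2]; a=.089; x=C[...,:2]-[.6477,.0827]; J=np.stack([x@[np.cos(a),np.sin(a)],x@[-np.sin(a),np.cos(a)],z],-1)
r=np.hypot(J[...,0],J[...,1]); v,u=np.mgrid[:480,:640]
rod=(z>.048)&(z<.066)&(r>.025)&(r<.058)&(v<330); q=J[rod]; print('rod',len(q),np.degrees(np.median(np.arctan2(q[:,1],q[:,0]))))
b=(z>.066)&(z<.075)&(r>.06)&(r<.095)&(v<330); q=J[b]; print('ball',len(q),q.mean(0),np.degrees(np.arctan2(*q.mean(0)[[1,0]])))
c=(z>.08)&(z<.09)&(r<.03); print('cap',J[c].mean(0))
```

```text
16.5167 [0.6488 0.1487 0.0509] [-3.7  1.1 -0.8]
rod 1265 66.49814630689355
ball 2706 [0.02610412 0.06996622 0.07007445] 69.53965621407043
cap [ 0.00935748 -0.00039571  0.0843298 ]
```

View pics/w9.png

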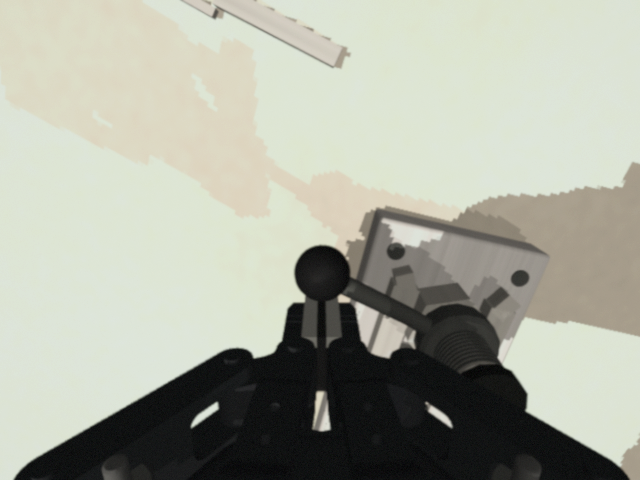

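The ball is at about 69.5° with no rise in force yet. I'll keep going in 1 mm steps along the arc.

{"fn": "move_arm", "kwargs": {
  "deltas": [
    [0, 0, 0, 0.001, -0.0003, 0, 255],
    [0, 0, 0, 0.001, -0.0003, 0, 255]
  ]
}}

```text
time: 16.73
position: [0.6497, 0.1482, 0.0508]
tcp_rot: [-3.135, -0.0, 0.311]
force: [-3.7, 1.5, 0.1]
gripper_width: 0.0002
```

{"fn": "move_arm", "kwargs": {
  "deltas": [
    [0, 0, 0, 0.001, -0.0004, 0, 255],
    [0, 0, 0, 0.001, -0.0004, 0, 255]
  ]
}}

```text
time: 16.9
position: [0.6505, 0.1477, 0.0507]
tcp_rot: [-3.135, 0.0, 0.311]
force: [-3.9, 1.8, 0.2]
gripper_width: -0.0001
```

{"fn": "move_arm", "kwargs": {
  "deltas": [
    [0, 0, 0, 0.001, -0.0004, 0, 255],
    [0, 0, 0, 0.001, -0.0004, 0, 255]
  ]
}}

```text
time: 17.07
position: [0.6511, 0.1473, 0.0506]
tcp_rot: [-3.134, 0.001, 0.311]
force: [-5.2, 1.3, 0.4]
gripper_width: 0.0002
```

{"fn": "move_arm", "kwargs": {
  "deltas": [
    [0, 0, 0, 0.0008, -0.0003, 0, 255],
    [0, 0, 0, 0.0008, -0.0003, 0, 255]
  ]
}}

```text
time: 17.23
position: [0.6516, 0.147, 0.0506]
tcp_rot: [-3.134, 0.001, 0.311]
force: [-7.7, 2.7, 1.3]
gripper_width: -0.0002
```

{"fn": "move_arm", "kwargs": {
  "deltas": [
    [0, 0, 0, 0.0008, -0.0003, 0, 255],
    [0, 0, 0, 0.0008, -0.0003, 0, 255]
  ]
}}

```text
time: 17.4
position: [0.6522, 0.1469, 0.0505]
tcp_rot: [-3.134, 0.002, 0.311]
force: [-7.5, 1.7, 0.5]
gripper_width: 0.0001
```

{"fn": "move_arm", "kwargs": {
  "deltas": [
    [0, 0, 0, 0.0006, -0.0002, 0, 255],
    [0, 0, 0, 0.0006, -0.0002, 0, 255],
    [0, 0, 0, 0.0006, -0.0002, 0, 255]
  ]
}}

```text
time: 17.65
position: [0.6525, 0.1468, 0.0505]
tcp_rot: [-3.134, 0.002, 0.311]
force: [-7.7, 2.4, 0.9]
gripper_width: 0.0001
```

Run:
```python
from h import *
p,T=pose_wc('wrist')
for _ in range(3):
    s=get_state(); print(s['time'],np.round(s['position'],4),np.round(s['force'],1)); im,d=camera('wrist')
C=cloud(p,T,d); z=C[...,2]; a=.089; x=C[...,:2]-[.6477,.0827]; J=np.stack([x@[np.cos(a),np.sin(a)],x@[-np.sin(a),np.cos(a)],z],-1)
r=np.hypot(J[...,0],J[...,1]); v,u=np.mgrid[:480,:640]
b=(z>.066)&(z<.075)&(r>.06)&(r<.095)&(v<330); q=J[b]; print('ball',len(q),q.mean(0),np.degrees(np.arctan2(*q.mean(0)[[1,0]])))
```

```text
17.65 [0.6525 0.1468 0.0505] [-7.7  2.4  0.9]
17.7 [0.6525 0.1468 0.0505] [-8.9  2.2  2.3]
17.75 [0.6525 0.1468 0.0504] [-7.6  1.8  1. ]
ball 2663 [0.02934501 0.06864108 0.07008044] 66.85262139167465
```

The lever holds at about 8 N against a drag of about 4 N, so it's on its stop. One slight extra push to confirm, then back off.

{"fn": "move_arm", "kwargs": {
  "deltas": [
    [0, 0, 0, 0.0006, -0.0002, 0, 255],
    [0, 0, 0, 0.0008, -0.0002, 0, 255],
    [0, 0, 0, 0.0008, -0.0002, 0, 255],
    [0, 0, 0, 0.0008, -0.0002, 0, 255]
  ]
}}

```text
time: 18.13
position: [0.6529, 0.1465, 0.0503]
tcp_rot: [-3.134, 0.003, 0.311]
force: [-9.0, 2.7, 1.9]
gripper_width: -0.0002
```

{"fn": "move_arm", "kwargs": {
  "deltas": [
    [0, 0, 0, -0.002, 0, 0, 255],
    [0, 0, 0, -0.008, 0, 0, 255],
    [0, 0, 0, -0.02, 0, 0, 255],
    [0, 0, 0, -0.035, 0.0, 0.02, 255],
    [0, 0, 0, -0.05, 0, 0.05, 255],
    [0, 0, 0, -0.07, -0.02, 0.09, 255],
    [0, 0, 0, -0.09, -0.04, 0.13, 255],
    [0, 0, 0, -0.1, -0.06, 0.16, 255],
    [0, 0, 0, -0.1, -0.06, 0.16, 255]
  ]
}}

```text
time: 18.88
position: [0.5561, 0.084, 0.2168]
tcp_rot: [-3.139, -0.008, 0.309]
force: [2.5, -0.1, -0.8]
gripper_width: 0.0001
```

Run:
```python
from h import *
s=get_state(); print(s['time'],np.round(s['position'],4),np.round(s['force'],1))
p,T=pose_wc('wrist'); im,d=camera('wrist'); cv2.imwrite('pics/w10.png',cv2.convertScaleAbs(im,alpha=1.3)); np.savez('w10',im=im,d=d,T=T)
C=cloud(p,T,d); z=C[...,2]; a=.089; x=C[...,:2]-[.6477,.0827]; J=np.stack([x@[np.cos(a),np.sin(a)],x@[-np.sin(a),np.cos(a)],z],-1)
r=np.hypot(J[...,0],J[...,1]); v,u=np.mgrid[:480,:640]
b=(z>.066)&(z<.075)&(r>.06)&(r<.095)&(J[...,1]>.03); q=J[b]; print('ball',len(q),q.mean(0),np.degrees(np.arctan2(*q.mean(0)[[1,0]])))
h=(z>.0335)&(z<.04)&(abs(J[...,1])<.03)&(J[...,0]<-.055)&(J[...,0]>-.215)&(v<300); q=J[h]
print('handle',len(q),np.percentile(q,[2,50,98],axis=0).round(4).tolist(),cv2.fitLine(q[:,:2].astype(np.float32),2,0,.01,.01).ravel())
q=J[(z>.028)&(z<.0335)&(J[...,0]>-.05)&(J[...,0]<.04)&(abs(J[...,1])<.045)]; print('jaw',len(q),np.percentile(q,[1,50,99],axis=0).round(4).tolist())
```

```text
18.8833 [0.5561 0.084  0.2168] [ 2.5 -0.1 -0.8]
ball 660 [0.0295707  0.06843553 0.07001698] 66.63103676818032
handle 2108 [[-0.1803, -0.0053, 0.0337], [-0.111, 0.0027, 0.035], [-0.0572, 0.0109, 0.0366]] [ 0.99924415 -0.03887333 -0.11303338  0.00275823]
jaw 2794 [[-0.0481, -0.0308, 0.0293], [-0.0207, -0.0005, 0.0312], [0.0213, 0.0314, 0.0329]]
```

View pics/w10.png

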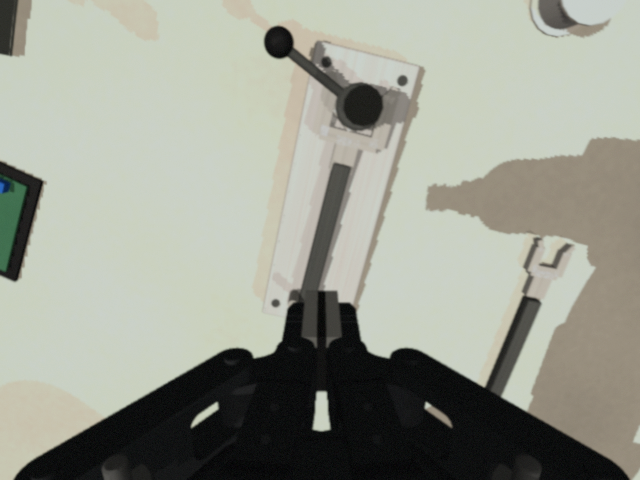

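The final view shows the ball at (278,42), swung to about 66.6°. The handle bears on the pin (spanner yaw -0.04 rad), the jaw is on the nut, and the gripper is clear.

```bash
python3 -c "
from rig import *
print(get_state()['time'],get_state()['force']); print(hand_in())"
```

```text
18.9333 [ 0.11418943 -1.17378269  1.86542868]
the job is handed in; nothing more can be done
None
```

I fitted the larger spanner fully home on the lower nut, with its handle against the reaction pin. I then swung the jam nut's lever clockwise to its stop with a push of about 9 N and handed in at about 19 s; no verdict was reported.

**Last checks:**
- **Jaw on the nut:** the camera put the jaw flat on the plate, centred across the nut within about 0.5 mm. Lengthwise it lies within roughly 1–2 mm of home. That figure is an estimate from the tool's stopping point, because the nut itself is largely hidden from above.
- **Handle:** it bears on the pin, with the spanner turned 0.04 rad.
- **Lever:** the force rose from about 4 N to 9 N with almost no further movement, and the lever stayed put after release, at about 66.6° from the jig's x axis.
- **Gripper:** it was raised well clear before handing in.

**Disagreements:**
- **Lever angle:** it is about 2° further round than a calculation from the spanner's slack predicts. That would put the lower nut at about 0.16 rad, inside the 0.26 rad limit. Neither joint angle can be read directly.
- **Scale of the held spanner:** it measured about 4% small in the close-up picture, and the gripper read 13.7 mm on the 16 mm handle. Neither affected the fit.
- **Joint 6:** it ran up to its 3.14 rad limit while I lined up on the ball, reading 3.1406. I turned the tool 12° and it came away with no further trouble.

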